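Rewind the ribbon cartridge and pack the imprinter supplies away

TASK

Shut down the envelope imprinter's supply table: with the cartridge still in its cradle, wind the rewinder's crank clockwise until its resistance suddenly drops away, and stop within a turn of that. Then put the ribbon cartridge, lying flat with its finger rib up, and all full label rolls (2 to 4 of them; not the bare core) into the open case, tip the lid just past upright from behind and let it fall shut by its own weight without touching it on its way down, and only then swing the catch fully across the lid. Leave the other things on the table where they are.

Things in the scene. Friction and masses are not known exactly. Their poses are not given: they have to be found in the camera images.
- case: Shallow open aluminium case, fixed, outside 160 (x) x 310 (y) x 62 high, inside 150 x 300, walls and floor 5 thick (inside floor 6 up). Origin: centre of its underside. Lid hinge on its +x side (away from the robot), catch at its +y end. The floor holds cartridge and four rolls in one layer; nothing may stand above the rim or the lid cannot shut.
- lid (a joint): Angle of the case's lid, rad: 0 shut, 1.57 upright, 1.95 leaning back on its stop (the start). Aluminium panel 160 x 310 x 8, about 0.35 kg, hinged freely about the line x = +80, z = 62 of the case frame, along its y; a black lip 100 long and 10 thick stands on its outer face by the free edge. Past upright, either way, it falls by its own weight.
- lid_edge (a point): Middle of the lid's free edge, at mid thickness, 160 from the hinge line.
- catch (a joint): Angle of the swivel catch, rad: 0 parked, bar along the case's -x; turns counter-clockwise from above to 1.57, bar along the case's -y, across the lid (stop at 1.65). Starts at 0 to 0.35. Stays where left (about 1 N at the knob moves it). Vertical pivot at x = 0, y = +166 of the case frame; bar 76 to 82 above the table, over the shut lid (top at 70).
- catch_knob (a point): Middle of the catch's upright round knob, black, 12 diameter, 34 tall (82 to 116 above the table), 50 from the pivot; pinch it or push it.
- rewinder: Bench rewinder, fixed: a grey housing 120 (x) x 240 (y) x 45 high. Origin: centre of its underside. On its top the cradle for the cartridge (a steel rim 6 high, centred at y = +65) and the crank (axis at y = -65).
- crank (a joint): Crank angle, rad, growing clockwise from above; at 0 the arm points along the rewinder's -x, so the handle stands at pi minus this value from the rewinder's x axis. Starts at 0 to 5. Ribbon drag at the handle (about 2 N wound at 10 mm/s, 10 N at 60 mm/s) lasts until about 12 (11.5 to 12.3), where it suddenly drops to almost nothing; stop under a turn on. Stays where left; do not wind back.
- crank_axis (a point): Point on the crank's vertical axis, at the mid height of the handle (78 above the table).
- crank_handle (a point): Point on the axis of the crank's upright round handle, black, 18 diameter, 40 tall (61.5 to 101.5 above the table), 45 from the crank's axis; 4 above the middle of the handle. The handle spins freely about its own axis, so that the hand need not turn with it.
- cartridge: Ribbon cartridge, a closed black plastic box 100 (x) x 60 (y) x 25 high with a grey finger rib on top, 50 (x) x 14 (y) x 20 high, so 45 high in all; 0.14 kg. Origin: centre of its underside. It starts in the rewinder's cradle, lying along the rewinder's x axis, 45 above the table.
- stamp: Wooden hand stamp, 38 diameter base, 76 tall, standing among the rolls; leave it alone. Origin: centre of its underside.
- core: Bare cardboard core (no labels), a tube of 28 diameter, 42 tall, standing; leave it alone. Origin: centre of its underside.
- opener: Letter opener lying on the table beyond the case, 170 long, 14 wide; leave it alone.
- bottle: Clear water bottle, 64 diameter, 190 tall; leave it alone.
- inkpad: Round steel ink pad tin, 72 diameter, 18 high; leave it alone.
- stapler: Black desk stapler, 130 long, 48 high; leave it alone.
- roll1: Full label roll, white paper on a cardboard core, 50 diameter, 42 tall, about 0.1 kg, standing on its end. Origin: centre of its underside, z along its axis. May be absent.
- roll1_center (a point): Centre of that roll, 21 above its underside.
- roll2: Full label roll, white paper on a cardboard core, 50 diameter, 42 tall, about 0.1 kg, standing on its end. Origin: centre of its underside, z along its axis. May be absent.
- roll2_center (a point): Centre of that roll, 21 above its underside.
- roll3: Full label roll, white paper on a cardboard core, 50 diameter, 42 tall, about 0.1 kg, standing on its end. Origin: centre of its underside, z along its axis. May be absent.
- roll3_center (a point): Centre of that roll, 21 above its underside.
- roll4: Full label roll, white paper on a cardboard core, 50 diameter, 42 tall, about 0.1 kg, standing on its end. Origin: centre of its underside, z along its axis. May be absent.
- roll4_center (a point): Centre of that roll, 21 above its underside.
Things that resemble listed ones, but are neither listed nor needed, are in the scene too. Leave any green or turquoise look-alike of the roll3 alone.

How it is judged:
By the outcome, as a careful person would: the job done as asked, in the order asked, and still so for the second after the job is handed in, with the robot touching nothing.
Of roll1, roll2, roll3, roll4 only 2 to 4 are there at a start; the rules pass over those that are not, and their reading is None.
At some moment in a run one of roll1, roll2, roll3, roll4 may be knocked a few centimetres aside while the robot is not near it.
Once in a run the grip may slacken for a moment while it holds something.
It also fails if it takes over 210 s, if anything falls off the work surface, if the arm or the gripper's body presses on something with over 40 N, if the wrist force passes 120 N, or if a joint passes its speed limit or range.

ROBOT

A 7-joint arm with a two-finger parallel gripper is mounted at the origin on the work surface. World frame = base frame: x ahead of the robot, y to its left, z up, the work surface at z = 0. Lengths are in m, angles in rad, forces in N, time in s.
With the tool pointing down it reaches from about 0.4 to 0.9 m from the base axis. Payload 5.6 kg.
Tool frame: the origin (TCP) lies midway between the tips of the shut fingers; the grasp point (between the pads) lies 19 mm behind it (manip.pinch_z is the distance from the TCP to the grasp point, in m); z points along the fingers, y is the line along which they close (so a half turn about z gives the same grasp; the last joint's range is limited). The gripper opens to 92 mm and grips with 3 to 60 N. Pads are 20 mm wide; open, the fingers measure 128 mm over their backs; the gripper's body (75 mm by 189 mm) begins 69 mm behind the grasp point.
Start: joints at [1.274, 0.468, -0.012, 1.603, 0.006, 1.071, -0.056], TCP at [0.163, -0.629, 0.175] pointing down, gripper open.
Joint ranges: [-2.53, 2.53], [-0.31, 2.02], [-1.57, 1.55], [0.28, 2.44], [-1.29, 4.43], [0.15, 1.84], [-2.92, 2.92]. Speed limits (rad/s): [2.57, 2.57, 3.14, 3.14, 3.14, 3.14, 3.14].

INTERFACE

Orientations are given as a rotation vector (axis times angle).
In Python, from cell import manip gives the robot as it stands. Calls block until the motion is done:
- manip.reach(position, orientation): joint-space move of the TCP to a pose.
- manip.move_l(position, orientation=None, max_speed=0.15): straight line of the TCP; orientation=None keeps the orientation; max_speed is the mean speed in m/s.
- manip.move_joints(angles): joint-space move.
- manip.command_gripper(opening, effort=None): finger opening in m; effort is the grip in N (None keeps the last); returns when the fingers have stopped.
- manip.pause(seconds).
- manip.ik(position, orientation): joint angles nearest the present ones, or None.
- manip.capture(name): name is "side" or "top" or "wrist"; returns the picture (420x560x3 uint8, blue, green, red); there is no depth.
- manip.camera_info(name): a dict with "vfov" (degrees; the focal length in pixels is half the picture's height over the tangent of half this angle, whatever the lens; pixels are square), "cx", "cy" (the principal point, pixels), "xyz" and "orientation" of the camera in the world. Camera axes: x right, y up, looking along -z (the intrinsics and any distortion apply to the point x, -y, -z); pixel columns grow to the right and rows downward; lengths in m; the calibration is good to about 2 mm. A picture is of the moment at which its call begins: read the wrist's pose just before it. camera_info takes no time and is no camera call; for the wrist camera it gives the pose at the moment of the call.
A pose or a line that the arm cannot do raises manip.PlanningError and nothing moves.
- manip.job_done(): hands the job in; it is judged then, once.
Readings, each from a call of its own:
- manip.read_clock(): time.
- manip.read_q(): joint angles.
- manip.read_qvel(): joint speeds.
- manip.read_effort(): joint torques, N m.
- manip.read_eef_pos(): TCP position.
- manip.read_tool_rot(): TCP orientation.
- manip.read_contact_force(): force on the tool from outside, world axes, zero at the start.
- manip.read_moment(): the same for the moment, N m.
- manip.read_opening(): finger opening in m.
- manip.read_finger_force(): force on a finger pad.
Only numpy, scipy, OpenCV 4.12 (cv2) and the standard library are available. Lean on these libraries where they do the work, as an engineer would, in place of code of your own. Each camera call takes 0.05 s, during which the arm holds its last target. There are 200 camera calls.

## Working session

There is one attempt and no reset: what is moved stays moved. The work goes in short steps, each a Python script; the robot and the scene stay as the last script left them, time stands still between calls to the robot, and variables do not carry over. Pictures are saved under pics/ and viewed, at most 14 in all, crops included, and the job is handed in when it is done.

```bash
ls; mkdir -p pics; python3 - <<'E'
from cell import manip
import cv2
for n in ("top","side","wrist"):
    print(n,manip.camera_info(n)); cv2.imwrite(f"pics/{n}0.png",cv2.resize(manip.capture(n),(784,588),interpolation=cv2.INTER_CUBIC))
print(manip.read_clock(),manip.read_tool_rot(),manip.pinch_z,manip.read_opening())
E
```

```text
pics
top {'vfov': 54.20420368120744, 'cx': 283.19362863565044, 'cy': 203.5903467103247, 'xyz': array([0.34846699, 0.02941675, 1.17889138]), 'orientation': array([ 0.16460826, -0.15427315, -1.54452731])}
side {'vfov': 48.15777368749479, 'cx': 278.1767104120588, 'cy': 213.6860620886165, 'xyz': array([0.44884162, 1.02349824, 0.68779885]), 'orientation': array([ 0.0990144 , -1.50818301, -2.6425304 ])}
wrist {'vfov': 60.235956108793324, 'cx': 284.36301669463893, 'cy': 211.78917830211935, 'xyz': array([ 0.23407547, -0.61016965,  0.38339064]), 'orientation': array([-0.22043477,  0.17441531, -1.30929012])}
0.15 [-3.11505384e+00 -3.97280469e-01  4.56438635e-04] 0.0187 0.09192164507768048
```

View pics/top0.png

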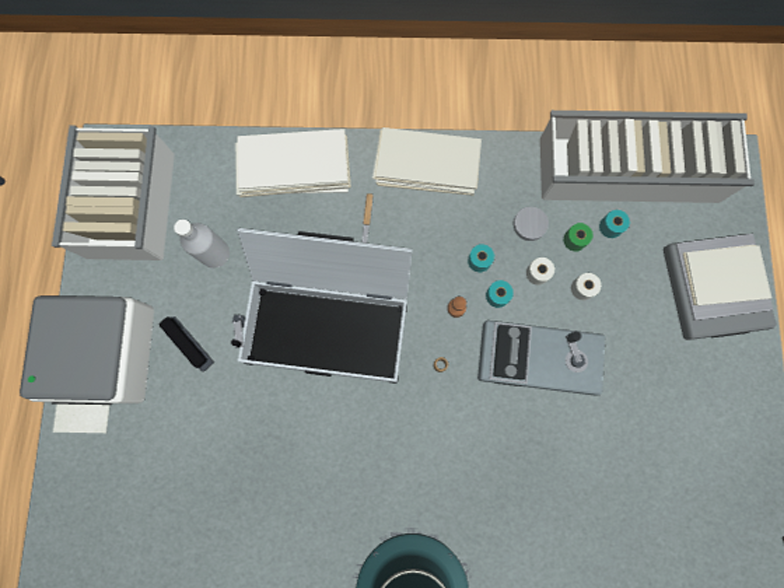

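View pics/side0.png

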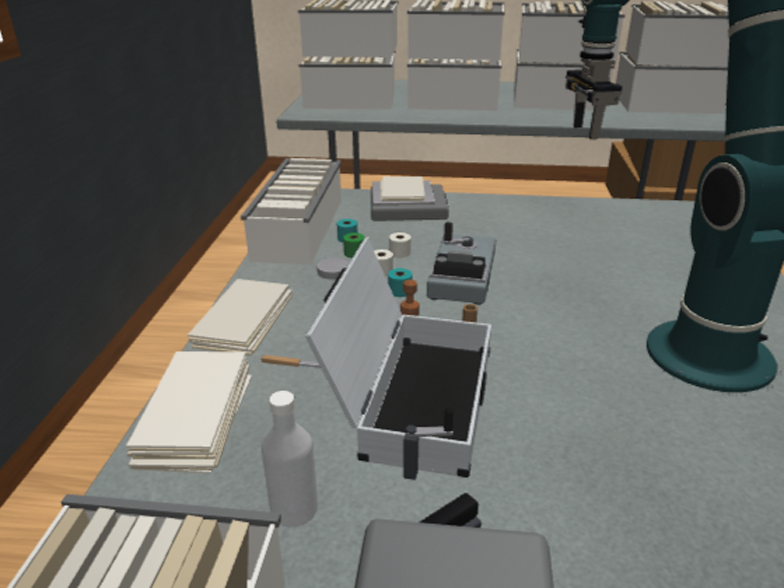

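Top view (1.4x pixels): the case is at about (325,330) with the lid leaning back at the top and the catch at (238,330). The rewinder is at (543,357), with the cartridge at (513,352) and the crank handle at (573,338).

Roll candidates:
- White, (541,270) and (588,286).
- Turquoise, (481,258), (500,293) and (616,222).
- Green, (578,236).
- Bare core, (441,365).
- Stamp, (458,306).

I choose the two white rolls and will check them in a close crop.

```bash
cat > h.py <<'E'
from cell import manip
import numpy as np, cv2
from scipy.spatial.transform import Rotation as R
def cam(n):
    c=manip.camera_info(n); return c
def ray(c,u,v):
    f=210/np.tan(np.radians(c["vfov"])/2)
    d=np.array([(u-c["cx"])/f,-(v-c["cy"])/f,-1]); return R.from_rotvec(c["orientation"]).apply(d)
def px2w(c,u,v,z):
    d=ray(c,u,v); return c["xyz"]+d*(z-c["xyz"][2])/d[2]
def w2px(c,p):
    f=210/np.tan(np.radians(c["vfov"])/2)
    q=R.from_rotvec(c["orientation"]).inv().apply(np.asarray(p,float)-c["xyz"])
    return np.stack([c["cx"]+f*q[...,0]/-q[...,2], c["cy"]-f*q[...,1]/-q[...,2]],-1)
def down(yaw): # tool z down, tool y (closing line) at angle yaw from world x
    y=np.array([np.cos(yaw),np.sin(yaw),0]); z=np.array([0,0,-1.]); return R.from_matrix(np.stack([np.cross(y,z),y,z],1)).as_rotvec()
E
python3 - <<'E'
from h import *
c=cam("top")
s=lambda u,v,z:px2w(c,(u+.5)/1.4-.5,(v+.5)/1.4-.5,z).round(4)
for n,u,v,z in [("rimNL",239,361,.062),("rimNR",398,381,.062),("rimFR",408,300,.062),("rimFL",248,283,.062),("w1",541,270,.042),("w2",588,286,.042),("t1",500,293,.042),("g",578,236,.042),
 ("rwFL",485,321,.045),("rwFR",606,335,.045),("rwNR",601,393,.045),("rwNL",480,380,.045),("cart",513,352,.09),("handle",573,338,.1015),("axis",577,361,.06),("core",441,365,.042),("stamp",458,303,.076)]: print(n,s(u,v,z)[:2])
im=manip.capture("top")
cv2.imwrite("pics/c1.png",cv2.resize(im[145:295,320:470],(600,600),interpolation=cv2.INTER_CUBIC))
cv2.imwrite("pics/c2.png",cv2.resize(im[155:285,155:305],(692,600),interpolation=cv2.INTER_CUBIC))
E
```

```text
rimNL [0.4232 0.3412]
rimNR [0.3914 0.0328]
rimFR [0.5497 0.0163]
rimFL [0.5776 0.335 ]
w1 [ 0.6205 -0.2528]
w2 [ 0.5893 -0.3465]
t1 [ 0.5713 -0.1689]
g [ 0.6938 -0.3308]
rwFL [ 0.5134 -0.1377]
rwFR [ 0.4903 -0.3764]
rwNR [ 0.3773 -0.3608]
rwNL [ 0.3973 -0.1268]
cart [ 0.4489 -0.1833]
handle [ 0.4764 -0.2941]
axis [ 0.4368 -0.3124]
core [ 0.4249 -0.051 ]
stamp [ 0.5432 -0.081 ]
```

View pics/c1.png

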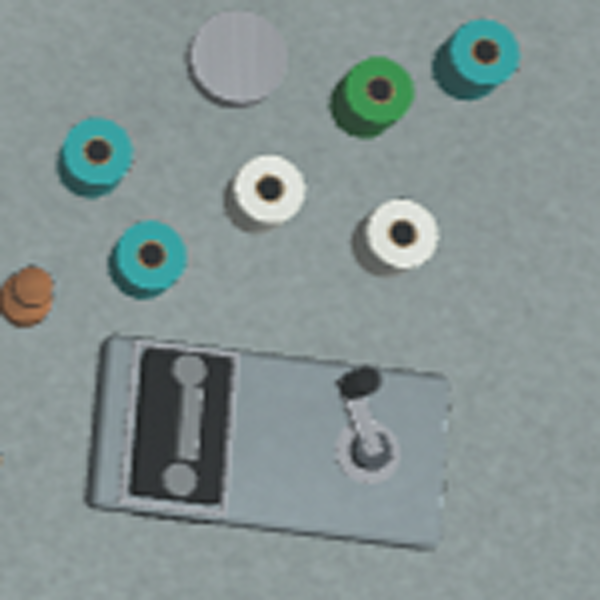

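View pics/c2.png

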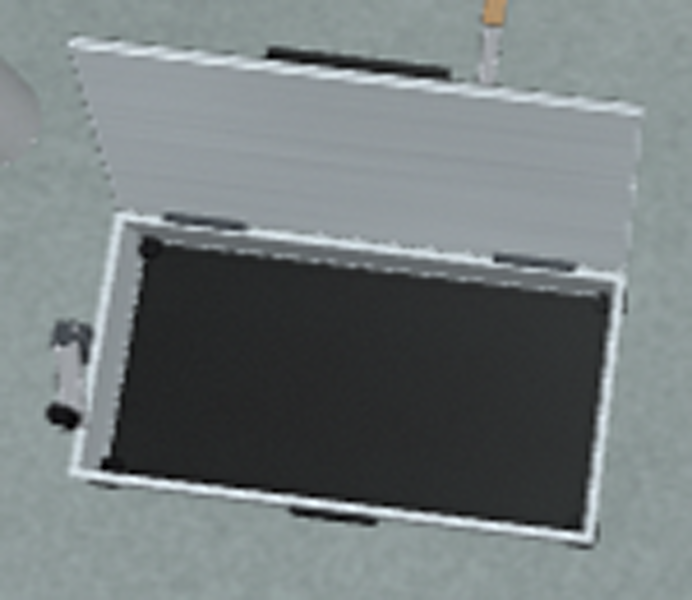

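The close crop c1 confirms two white rolls with cardboard cores, at crop pixels (269,189) and (402,234). Turquoise ones at (97,150), (150,255) and (483,52) and a green one at (378,90) are not wanted. The crank handle top is at (367,378), the hub at (374,448) and the cartridge rib at (190,412). In c2 the case's outer rim corners are (118,212), (624,272), (592,543) and (72,474), and the catch knob is at (63,415). Next, wrist views over both work areas.

```bash
python3 - <<'E'
from h import *
def shot(p,name):
    manip.reach(p,down(-np.pi/2)); c=cam("wrist"); im=manip.capture("wrist")
    np.savez(f"pics/{name}.npz",im=im,**{k:c[k] for k in c}); cv2.imwrite(f"pics/{name}.png",cv2.resize(im,(784,588),interpolation=cv2.INTER_CUBIC))
    print(name,c,manip.read_clock(),manip.read_q().round(2))
shot([.44,.18,.33],"wcase")
shot([.42,-.27,.25],"wrew")
E
```

```text
wcase {'vfov': 60.235956108793324, 'cx': 284.36301669463893, 'cy': 211.78917830211935, 'xyz': array([0.5137271 , 0.17981789, 0.53926967]), 'orientation': array([-0.20449417,  0.20659499, -1.56273661])} 3.3 [ 0.71  0.26 -1.35  1.75  0.27  1.34 -2.27]
wrew {'vfov': 60.235956108793324, 'cx': 284.36301669463893, 'cy': 211.78917830211935, 'xyz': array([ 0.49393497, -0.2679845 ,  0.4598776 ]), 'orientation': array([-0.20413853,  0.20518939, -1.55930745])} 5.025 [ 1.5   0.38 -1.23  1.82  0.39  1.21 -1.41]
```

View pics/wcase.png

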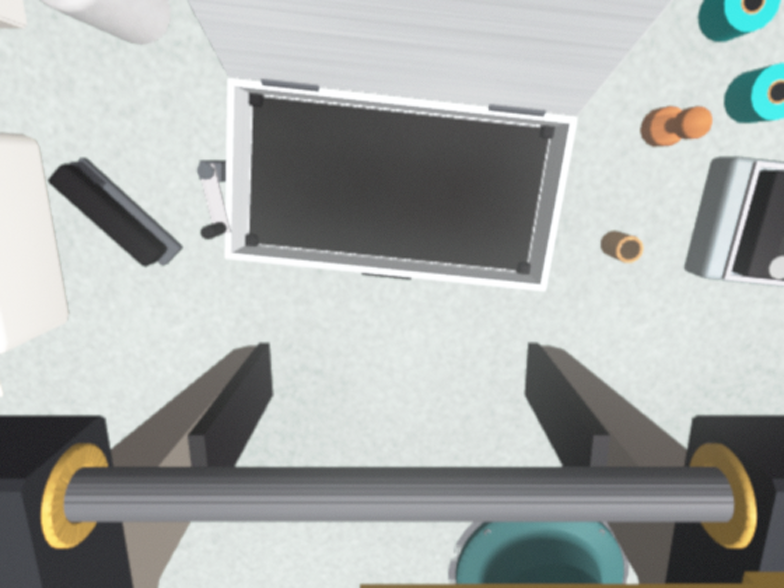

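View pics/wrew.png

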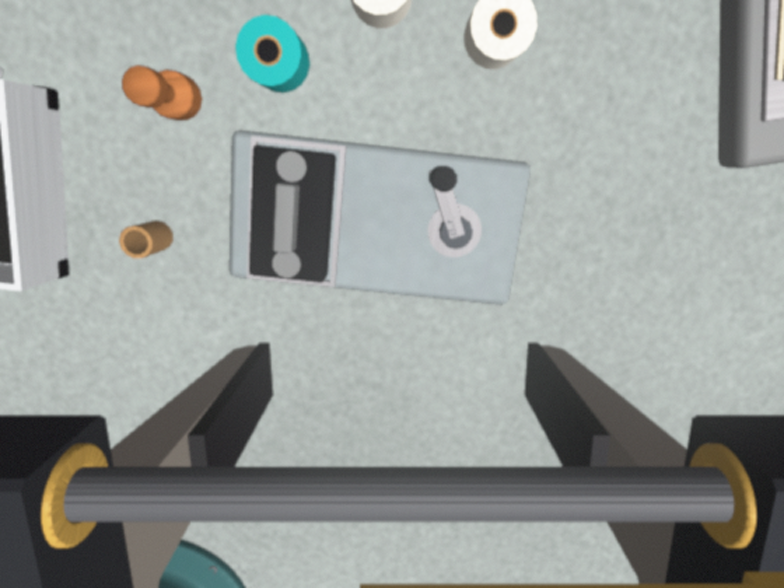

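Wrist view `wcase`: rim corners (229,79), (577,117), (546,290) and (227,258), catch pivot (209,170), knob (213,231). `wrew`: housing corners (236,131), (530,162), (508,303) and (231,276), hub disc (455,232), handle top (443,178), rib (286,217). One white roll's top is at (504,23).

```bash
python3 - <<'E'
from h import *
from scipy.optimize import least_squares
ct=cam("top")
def wc(n): d=np.load(f"pics/{n}.npz"); return {k:d[k] for k in d.files}
S=lambda L,s,ox=0,oy=0: (np.array(L,float)+.5)/s-.5+np.array([ox,oy])
def fit(obs,loc,x0):
    def pr(x):
        c,s=np.cos(x[2]),np.sin(x[2]); loc_=np.array(loc)
        return np.c_[x[0]+c*loc_[:,0]-s*loc_[:,1], x[1]+s*loc_[:,0]+c*loc_[:,1], loc_[:,2]]
    for name,cs in [(k,[k]) for k in range(len(obs))]+[("all",range(len(obs)))]:
        r=least_squares(lambda x:np.concatenate([(w2px(obs[i][0],pr(x))-obs[i][1]).ravel() for i in cs]),x0)
        print(name,r.x.round(4),"maxres px",abs(r.fun).max().round(2))
    return r.x
# order FL FR NR NL : local (+x,+y),(+x,-y),(-x,-y),(-x,+y)
q=lambda a,b,z:[[a,b,z],[a,-b,z],[-a,-b,z],[-a,b,z]]
print("case");C=fit([(ct,S([(118,212),(624,272),(592,543),(72,474)],4.615,155,155)),(wc("wcase"),S([(229,79),(577,117),(546,290),(227,258)],1.4))],q(.08,.155,.062),[.48,.18,-.1])
print("rew");Rw=fit([(ct,S([(108,335),(449,376),(436,549),(88,506)],4,320,145)),(wc("wrew"),S([(236,131),(530,162),(508,303),(231,276)],1.4))],q(.06,.12,.045),[.44,-.25,-.1])
def tw(x,l): c,s=np.cos(x[2]),np.sin(x[2]); return np.array([x[0]+c*l[0]-s*l[1],x[1]+s*l[0]+c*l[1]])
ax=tw(Rw,(0,-.065)); print("axis fit",ax.round(4),"cart fit",tw(Rw,(0,.065)).round(4))
w=wc("wrew"); P=lambda c,a,z:px2w(c,*a,z)[:2].round(4)
print("axis disc",P(w,S((455,231),1.4),.048),"handle w",P(w,S((443,178),1.4),.1015),"top",P(ct,S((367,378),4,320,145),.1015))
print("rib w",P(w,S((286,217),1.4),.09),"top",P(ct,S((190,418),4,320,145),.09))
print("cart box w",[P(w,S(a,1.4),.07) for a in [(254,146),(337,154),(329,283),(250,275)]])
for n,a in(("w1",(269,189)),("w2",(402,234))): print(n,P(ct,S(a,4,320,145),.042))
print("w2 wrist",P(w,S((504,23),1.4),.042))
h=P(w,S((443,178),1.4),.1015)-ax; print("r",np.hypot(*h),"crank",(np.pi-(np.arctan2(h[1],h[0])-Rw[2]))%(2*np.pi))
wc_=wc("wcase"); print("pivot fit",tw(C,(0,.166)),"knob",P(wc_,S((213,231),1.4),.116),P(ct,S((63,413),4.615,155,155),.116))
np.savez("pose.npz",C=C,R=Rw)
E
```

```text
case
0 [ 0.4871  0.1813 -0.1038] maxres px 0.58
1 [ 0.4877  0.1827 -0.1031] maxres px 0.73
all [ 0.4876  0.1825 -0.1033] maxres px 1.0
rew
0 [ 0.4448 -0.2489 -0.1056] maxres px 1.03
1 [ 0.4468 -0.2504 -0.0998] maxres px 3.85
all [ 0.4465 -0.2502 -0.1007] maxres px 3.97
axis fit [ 0.4399 -0.3149] cart fit [ 0.453  -0.1855]
axis disc [ 0.4394 -0.3138] handle w [ 0.483  -0.2985] top [ 0.4822 -0.3002]
rib w [ 0.4549 -0.1863] top [ 0.4546 -0.1857]
cart box w [array([ 0.5048, -0.1611]), array([ 0.4992, -0.2222]), array([ 0.401, -0.213]), array([ 0.4074, -0.151 ])]
w1 [ 0.623  -0.2545]
w2 [ 0.5922 -0.3474]
w2 wrist [ 0.5938 -0.3463]
r 0.0460755450615494 crank 2.6772110413608967
pivot fit [0.50472543 0.34759679] knob [0.4574 0.3353] [0.4546 0.3348]
```

```bash
cat > wind.py <<'E'
from h import *
import sys
ax=np.array([.4397,-.3144]); r=.045; yr=-.1007; yaw=.355-np.pi/2; o=down(yaw); z=.069
def pt(th): a=np.pi-th+yr; return np.array([*(ax+r*np.array([np.cos(a),np.sin(a)])),z])
def wind(th0,th1,speed=.03,step=.25):
    global ax
    n=int(np.ceil((th1-th0)/step))
    for th in np.linspace(th0,th1,n+1)[1:]:
        manip.move_l(pt(th),max_speed=speed)
        f=manip.read_contact_force(); a=np.pi-th+yr
        u=np.array([np.cos(a),np.sin(a)]); t=np.array([np.sin(a),-np.cos(a)]); fr,ft=f[:2]@u,f[:2]@t
        print(f"{th:.2f} rad {fr:.1f} tan {ft:.1f} z {f[2]:.1f} op {manip.read_opening()*1e3:.1f} t {manip.read_clock():.1f}")
        if max(abs(fr),abs(ft),abs(f[2]))>25 or not .012<manip.read_opening()<.023: print("ABORT",th); return th
    return th1
E
python3 - <<'E'
import wind; from wind import *
th=2.675
p=np.array([.4826,-.2990,0])
manip.command_gripper(.045,15)
manip.reach(p+[0,0,.15],o); manip.move_l(p+[0,0,z],max_speed=.1)
print(manip.read_contact_force().round(1),manip.read_eef_pos().round(4))
manip.command_gripper(.0,15); print(manip.read_opening(),manip.read_contact_force().round(1))
wind.wind(th,4.2)
E
```

```text
[ 0.2 -0.4  0.1] [ 0.4832 -0.299   0.0694]
0.00038481417644453756 [ 0.3  1.2 -1. ]Traceback (most recent call last):
  File "<stdin>", line 8, in <module>
AttributeError: 'function' object has no attribute 'wind'
```

```bash
python3 - <<'E'
from h import *
print(manip.read_eef_pos(),manip.read_tool_rot(),manip.read_finger_force(),manip.read_clock())
a=manip.capture("wrist"); b=manip.capture("side")
cv2.imwrite("pics/m1.png",np.hstack([cv2.resize(a[140:420,130:440],(443,400)),cv2.resize(b[130:250,280:380],(333,400),interpolation=cv2.INTER_CUBIC)]))
E
```

```text
[ 0.48258209 -0.29898074  0.06897706] [-3.09218699e+00 -5.54687614e-01  5.27602298e-05] 0.0 8.1167
```

View pics/m1.png

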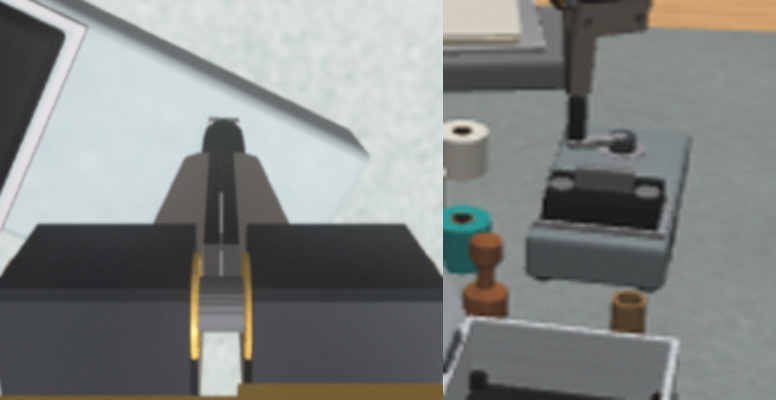

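```bash
python3 - <<'E'
from h import *
c=cam("wrist"); e=manip.read_eef_pos()
print("tcp px",w2px(c,e),"handle exp top",w2px(c,[.4826,-.299,.1015]),"axis",w2px(c,[.4397,-.3144,.06]))
print("dome at z .1015",px2w(c,286,234,.1015),"z.069",px2w(c,286,234,.069))
a=manip.capture("wrist"); b=manip.capture("top")
p=w2px(cam("top"),e).astype(int)
cv2.imwrite("pics/m2.png",np.hstack([cv2.resize(a[200:280,246:326],(390,390),interpolation=cv2.INTER_CUBIC),cv2.resize(b[p[1]-40:p[1]+40,p[0]-40:p[0]+40],(390,390),interpolation=cv2.INTER_CUBIC)]))
E
```

```text
tcp px [285.27332759 239.48260666] handle exp top [285.36949773 260.02742719] axis [284.56338176 299.5779531 ]
dome at z .1015 [ 0.49618375 -0.29430763  0.1015    ] z.069 [ 0.48604395 -0.29818097  0.069     ]
```

View pics/m2.png

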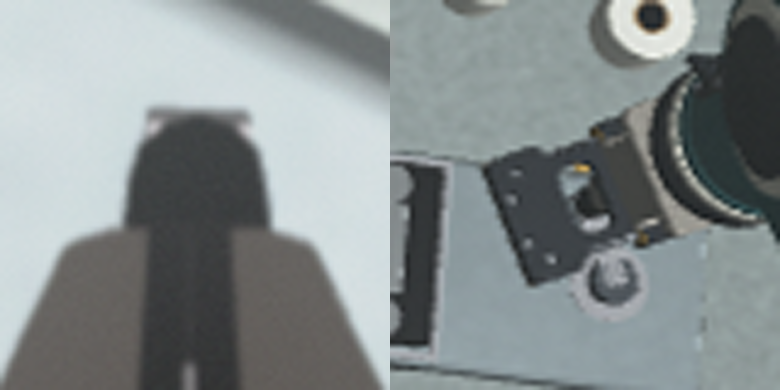

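```bash
python3 - <<'E'
from h import *
c=cam("side"); e=manip.read_eef_pos()
for z in (.05,.0615,.069,.0877,.1015,.12,.14): print(z,w2px(c,[e[0],e[1],z]).round(1), w2px(cam("wrist"),[e[0]+.01*.94,e[1]+.01*.35,z]).round(1))
b=manip.capture("side")
cv2.imwrite("pics/m3.png",cv2.resize(b[120:195,280:380],(800,600),interpolation=cv2.INTER_CUBIC))
E
```

```text
0.05 [318.7 174.7] [285.2 215.3]
0.0615 [318.8 171.3] [285.2 220.2]
0.069 [318.9 169.1] [285.2 223.7]
0.0877 [319.1 163.6] [285.3 233.5]
0.1015 [319.3 159.4] [285.3 241.9]
0.12 [319.5 153.8] [285.3 255.3]
0.14 [319.8 147.6] [285.4 273.3]
```

View pics/m3.png

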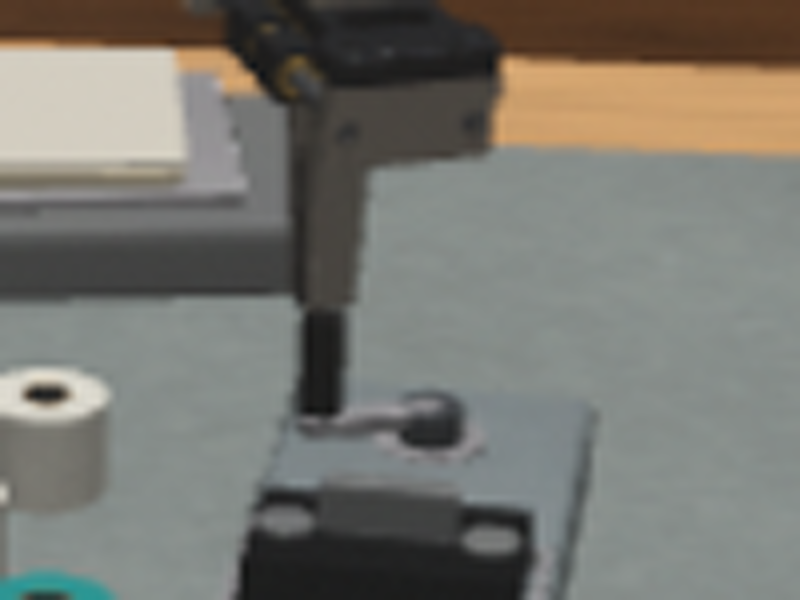

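The side view shows the brown finger tips at z ≈ 0.105, just above the black handle, while the reported TCP is 0.069. The real tips therefore sit about 36 mm behind the reported TCP. I'll probe downward with force checks to confirm it.

```bash
python3 - <<'E'
from h import *
manip.command_gripper(.045,15)
p=manip.read_eef_pos()
for z in (.062,.055,.048,.041,.036):
    manip.move_l([.4823,-.2993,z],max_speed=.04); f=manip.read_contact_force(); print(z,manip.read_eef_pos()[2].round(4),f.round(1))
    if np.abs(f).max()>4: break
manip.command_gripper(0,15); print(manip.read_opening(),manip.read_finger_force(),manip.read_contact_force().round(1),manip.read_eef_pos().round(4))
c=cam("side");b=manip.capture("side")
cv2.imwrite("pics/m4.png",cv2.resize(b[120:195,280:380],(560,420),interpolation=cv2.INTER_CUBIC))
E
```

```text
0.062 0.0616 [0.2 0.5 0. ]
0.055 0.0547 [ 0.2  0.2 -0.4]
0.048 0.0477 [ 0.3 -0.4  0.8]
0.041 0.0407 [-0.6 -0.6  0.4]
0.036 0.0357 [-0.   0.3 -0.7]
0.017355783642918187 14.999759495258331 [ 1.  -0.9  0.6] [ 0.4824 -0.2996  0.0361]
```

Confirmed: the handle is gripped (17.4 mm, 15 N), so real tip z ≈ reported z + 0.036. Winding now.

```bash
sed -i 's/z=.069/z=.036/' wind.py; python3 - <<'E'
import wind as W
print(W.wind(2.69,5.2))
E
```

```text
2.92 rad -0.9 tan -6.5 z 2.0 op 17.9 t 11.8
3.15 rad -1.6 tan -5.5 z 2.7 op 17.4 t 12.3
3.37 rad -1.1 tan -5.5 z 1.0 op 17.3 t 12.8
3.60 rad -0.2 tan -5.7 z 0.8 op 17.5 t 13.2
3.83 rad -0.6 tan -5.4 z 0.5 op 17.5 t 13.7
4.06 rad -0.9 tan -4.8 z 0.0 op 17.3 t 14.2
4.29 rad -2.3 tan -4.6 z 0.3 op 17.6 t 14.7
4.52 rad -3.4 tan -2.8 z -0.4 op 17.6 t 15.2
4.74 rad -1.7 tan -1.3 z 0.4 op 17.8 t 15.7
4.97 rad 3.4 tan -4.6 z -0.6 op 17.2 t 16.2
5.20 rad 4.0 tan -3.9 z 1.7 op 17.0 t 16.7
5.2
```

```bash
python3 - <<'E' | awk 'NR%3==0 || $1>10.5'
import wind as W
W.wind(5.2,13.2)
E
```

```text
5.95 rad 7.8 tan -5.1 z 5.9 op 17.7 t 18.3
6.70 rad 9.1 tan -5.7 z 12.4 op 17.5 t 19.8
7.45 rad 1.2 tan -3.7 z 6.3 op 17.5 t 21.4
8.20 rad -4.5 tan -4.7 z 7.7 op 17.4 t 23.0
8.95 rad -8.6 tan -3.0 z 9.0 op 17.2 t 24.6
9.70 rad -8.8 tan -3.0 z 8.3 op 17.8 t 26.1
10.45 rad -3.7 tan -3.8 z 2.0 op 17.3 t 27.7
10.70 rad -1.4 tan -4.5 z 0.1 op 17.4 t 28.2
10.95 rad 2.8 tan -3.6 z 0.4 op 17.4 t 28.8
11.20 rad 3.6 tan -5.6 z -0.7 op 17.8 t 29.3
11.45 rad 6.1 tan -4.1 z 1.0 op 17.4 t 29.8
11.70 rad 6.7 tan -3.7 z 4.2 op 17.5 t 30.3
11.95 rad 8.2 tan 1.0 z 11.3 op 17.6 t 30.9
12.20 rad 9.9 tan 0.4 z 11.9 op 17.6 t 31.4
12.45 rad 11.1 tan -0.7 z 13.2 op 17.9 t 31.9
12.70 rad 8.3 tan 0.6 z 12.8 op 17.6 t 32.4
12.95 rad 7.1 tan 0.5 z 10.5 op 17.4 t 33.0
13.20 rad 4.2 tan 0.3 z 7.0 op 17.7 t 33.5
```

```bash
cat >> h.py <<'E'
D=.036  # real tips lie this far behind the reported TCP
try:
    _p=np.load("pose.npz"); C=_p["C"]; RW=_p["R"]
except Exception: pass
def tw(x,l): c,s=np.cos(x[2]),np.sin(x[2]); return np.array([x[0]+c*l[0]-s*l[1],x[1]+s*l[0]+c*l[1]])
def go(xy,tip,o=None,v=.15): manip.move_l([*xy,tip-D],o,max_speed=v)
def st(msg): print(msg,"op",round(manip.read_opening()*1e3,1),"F",manip.read_contact_force().round(1),"eef",manip.read_eef_pos().round(4),"t",round(manip.read_clock(),1))
def shot(n,name):
    c=cam(n); im=manip.capture(n); np.savez(f"pics/{name}.npz",im=im,**{k:c[k] for k in c}); return im
E
python3 - <<'E'
from h import *
manip.command_gripper(.027); st("rel")
p=manip.read_eef_pos(); go(p[:2],.16,v=.08)
a=np.array([.454,-.186]); o=down(-.1007-np.pi/2)
manip.reach([*a,.16-D],o); manip.command_gripper(.04,25)
c=cam("wrist"); im=shot("wrist","w3")
go(a,.0735,v=.08); st("at rib")
manip.command_gripper(0,25); st("grip")
go(manip.read_eef_pos()[:2],.16,v=.08); st("lift")
cv2.imwrite("pics/lift.png",np.hstack([im[:300,100:460],manip.capture("wrist")[:300,100:460]]))
E
```

```text
rel op 26.7 F [ 0.9 -0.6 -1.3] eef [ 0.4057 -0.2845  0.0358] t 33.8
at rib op 40.1 F [ 1.1  0.2 -0. ] eef [ 0.4544 -0.1861  0.038 ] t 37.4
grip op 13.4 F [-0.3  0.   1.9] eef [ 0.4541 -0.186   0.0377] t 37.9
lift op 13.8 F [-0.4  0.1 -1.3] eef [ 0.4537 -0.1859  0.1235] t 39.1
```

View pics/lift.png

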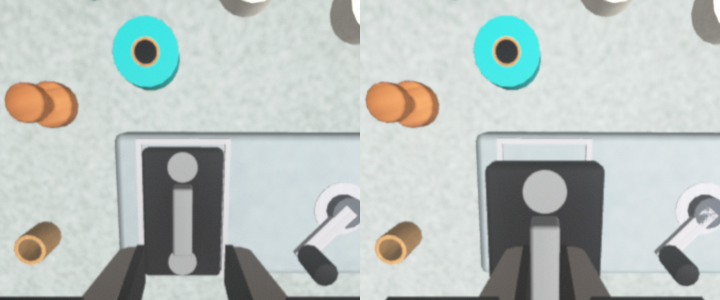

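The left frame shows the cartridge in its cradle at (182,210). The right frame shows it lifted clear, held by the rib.

```bash
python3 - <<'E'
from h import *
t=tw(C,(.008,.065)); o=down(C[2]-np.pi/2); print(t)
go(t,.1595,o,.2); st("over")
go(t,.055,v=.1); st("in")
for z in np.arange(.050,.0315,-.003):
    go(t,z,v=.03); f=manip.read_contact_force()
    if f[2]>3: break
st(f"down {z}")
manip.command_gripper(.03); st("rel")
go(t,.13,v=.12)
print(manip.read_q().round(2))
p=np.array([.50,-.20]); manip.reach([*p,.22],down(-np.pi/2)); 
im=shot("wrist","w4"); st("view")
hsv=cv2.cvtColor(im,cv2.COLOR_BGR2HSV); m=cv2.inRange(hsv,(0,0,200),(180,45,255))
n,l,s,ce=cv2.connectedComponentsWithStats(m)
cw=cam("wrist")
for i in range(1,n):
    if 300<s[i,4]<6000: print(s[i],ce[i].round(0),px2w(cw,*ce[i],.042).round(3))
cv2.imwrite("pics/w4.png",np.hstack([cv2.resize(im,(400,300)),cv2.resize(manip.capture("top"),(400,300))]))
E
```

```text
[0.50226684 0.24631029]
over op 13.9 F [ 0.2  0.  -1.8] eef [0.5024 0.2454 0.1234] t 41.5
in op 13.7 F [ 0.3  0.6 -0.8] eef [0.5028 0.2467 0.0196] t 42.7
down 0.03199999999999999 op 13.6 F [-2.3 -1.2  7.9] eef [ 0.5028  0.2465 -0.0028] t 44.5
rel op 29.6 F [-0.6 -0.4  0.1] eef [ 0.5022  0.2463 -0.0042] t 45.0
[ 0.2   0.63 -0.95  1.85  0.62  0.99 -2.7 ]
view op 29.9 F [-0.6 -0.1 -0.2] eef [ 0.5003 -0.1986  0.2199] t 47.7
[ 406   68   63   65 2235] [435.  98.] [ 0.591 -0.351  0.042]
[119  90  34  34 396] [135. 106.] [ 0.582 -0.043  0.042]
[ 75 101  60  64 903] [106. 133.] [ 0.555 -0.01   0.042]
[521 111  39  53 690] [543. 139.] [ 0.55  -0.469  0.042]
[396 122  47  45 602] [415. 142.] [ 0.546 -0.335  0.042]
[   0  134   77  165 1600] [ 51. 228.] [0.45  0.065 0.042]
[184 149  45  47 651] [207. 171.] [ 0.515 -0.114  0.042]
[433 148  33  35 429] [448. 167.] [ 0.52  -0.373  0.042]
```

View pics/w4.png

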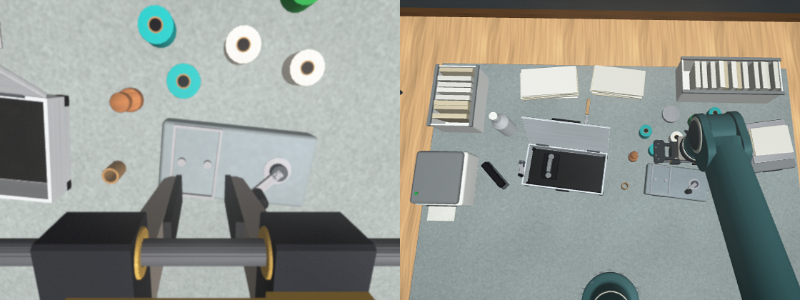

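Wrist view: white rolls at about (340,62) and (430,94) in full pixels, unmoved. The top view shows the cartridge lying in the case with its rib up.

```bash
cat > pick.py <<'E'
from h import *
def hole(c,im,xy):
    u,v=w2px(c,[*xy,.042]); u,v=int(u),int(v); k=14
    g=im[max(v-k,0):v+k,u-k:u+k].max(2); ys,xs=np.nonzero(g<90)
    return px2w(c,u-k+xs.mean(),max(v-k,0)+ys.mean(),.040)[:2] if len(xs)>20 else None
def pick(xy,loc,drop=True):
    o=down(C[2]-np.pi/2)
    manip.command_gripper(.074,25)
    manip.reach([*xy,.15-D],o); go(xy,.010,v=.1); st("at roll")
    manip.command_gripper(.0,25); st("grip")
    if abs(manip.read_opening()-.05)>.004: print("MISS"); return False
    go(manip.read_eef_pos()[:2],.15,v=.12); st("lift")
    t=tw(C,loc); go(t,.15,o,.2); st("over")
    go(t,.03,v=.1)
    for z in np.arange(.027,.010,-.003):
        go(t,z,v=.03)
        if manip.read_contact_force()[2]>3: break
    st(f"down {z:.3f}")
    manip.command_gripper(.062); go(t,.15,v=.15); st("out"); return True
E
python3 - <<'E'
from pick import *
d=np.load("pics/w4.npz"); c={k:d[k] for k in d.files}; im=d["im"]
a,b=hole(c,im,px2w(c,340,62,.042)[:2]),hole(c,im,px2w(c,430,94,.042)[:2]); print(a,b)
ok=all(np.hypot(*(p-q))<.006 for p,q in((a,(.6235,-.2545)),(b,(.593,-.347))))
if ok: pick(b,(-.036,-.09))
E
```

```text
[ 0.62484723 -0.25352859] [ 0.59410572 -0.3465506 ]
at roll op 74.1 F [-0.2  0.6 -0.2] eef [ 0.5946 -0.3468 -0.0252] t 50.9
grip op 49.5 F [-0.3 -0.9  2.1] eef [ 0.5942 -0.3467 -0.0258] t 51.4
lift op 49.4 F [ 0.5 -0.2 -0.9] eef [ 0.5936 -0.3465  0.1129] t 52.7
over op 49.5 F [ 1.  -1.5 -0.8] eef [0.4427 0.0961 0.1139] t 55.2
down 0.012 op 49.4 F [-2.9 -1.9 19.5] eef [ 0.4435  0.0967 -0.0226] t 58.0
out op 61.9 F [-0.5 -0.6  0.1] eef [0.4419 0.0963 0.1133] t 59.5
```

```bash
python3 - <<'E'
from pick import *
im=shot("top","t5"); b=hole(cam("top"),im,(.6245,-.254)); print(b)
manip.reach([.55,-.20,.20],down(C[2]-np.pi/2)); im=shot("wrist","w5"); a=hole(cam("wrist"),im,(.6245,-.254)); print(a)
if a is not None and np.hypot(*(a-[.6245,-.254]))<.006: pick(a,(.034,-.027))
manip.reach([.42,.16,.22],down(C[2]-np.pi/2)); im=shot("wrist","w6")
cv2.imwrite("pics/w6.png",np.hstack([cv2.resize(im,(400,300)),cv2.resize(manip.capture("top"),(400,300))]))
E
```

```text
[ 0.62406118 -0.25426982]
[ 0.62467021 -0.2533887 ]
at roll op 74.2 F [-0.2  0.2  0.2] eef [ 0.6252 -0.2536 -0.0252] t 63.3
grip op 49.2 F [0.3 0.6 1.2] eef [ 0.6247 -0.2536 -0.0258] t 63.8
lift op 49.0 F [ 0.3  0.4 -1.4] eef [ 0.6241 -0.2535  0.113 ] t 65.1
over op 49.5 F [ 0.1  0.9 -1. ] eef [0.5189 0.1512 0.1139] t 67.4
down 0.012 op 49.4 F [-4.7 -3.5 19.7] eef [ 0.5195  0.1522 -0.0219] t 70.2
out op 62.3 F [ 0.4 -0.5  0.5] eef [0.518  0.1517 0.1132] t 71.7
```

View pics/w6.png

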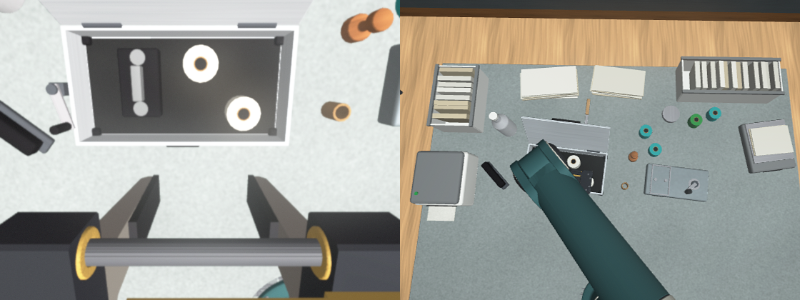

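All packed: cartridge (140,83), rolls (200,63) and (243,113), nothing above the rim. Now tipping the lid from behind.

```bash
python3 - <<'E'
from h import *
o=down(C[2]-np.pi/2); L=lambda x,y=0:tw(C,(x,y))
manip.command_gripper(0,20)
go(manip.read_eef_pos()[:2],.34,v=.2)
go(L(.20),.34,o,.2); go(L(.20),.17,v=.15); st("behind")
ct=cam("top")
def probe():
    im=manip.capture("top").astype(float); out=[]
    for l in ((-.05,.12),(-.05,-.05),(.05,.13),(.05,-.12)):
        u,v=w2px(ct,[*L(*l),.01]).astype(int); out.append(int(im[v-2:v+3,u-2:u+3].mean()))
    return out
b=probe(); print(b)
go(L(.13),.17,v=.06); st("push")
for x in np.arange(.115,.092,-.003):
    go(L(x),.17,v=.03); manip.pause(.25); p=probe(); print(round(x,3),p,manip.read_contact_force().round(1))
    if sum(abs(np.array(p)-b)>60)>=2: break
go(L(.19),.17,v=.15)
manip.pause(.5); print(probe(),manip.read_clock())
cv2.imwrite("pics/lid.png",np.hstack([cv2.resize(manip.capture("side"),(400,300)),cv2.resize(manip.capture("top"),(400,300))]))
E
```

```text
behind op 0.1 F [-0.6  0.3  0.8] eef [0.6872 0.1623 0.1352] t 76.7
[45, 54, 46, 60]
push op 0.5 F [0.5 0.3 0.3] eef [0.6171 0.1691 0.1339] t 78.1
0.115 [44, 53, 45, 57] [ 0.9 -0.4 -0.1]
0.112 [45, 53, 45, 60] [-0.2 -0.1 -0.5]
0.109 [45, 53, 45, 62] [ 0.3 -0.  -0.2]
0.106 [44, 53, 45, 64] [-0.8 -0.4  0.1]
0.103 [44, 52, 45, 65] [ 0.3  0.4 -0.1]
0.1 [44, 52, 193, 67] [0.2 0.2 0.4]
0.097 [175, 177, 163, 67] [-0.5  0.5 -0.1]
[181, 184, 169, 178] 83.6417
```

View pics/lid.png

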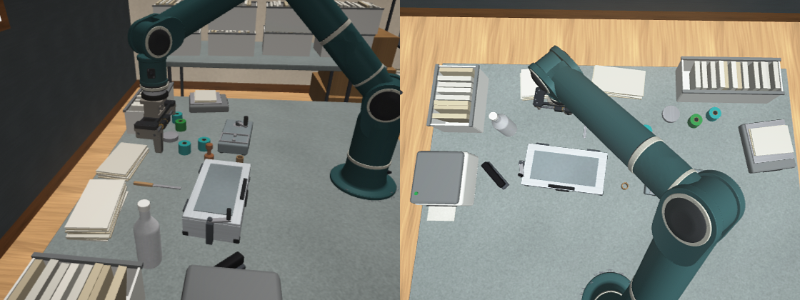

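The lid is shut and fell freely (side view: flat at (220,190)). Now the catch, whose knob is at about angle 0.35.

```bash
python3 - <<'E'
from h import *
o=down(C[2]-np.pi/2)
pv=tw(C,(0,.166)); K=lambda a: pv+.05*np.array([np.cos(np.pi+a+C[2]),np.sin(np.pi+a+C[2])])
ct=cam("top"); print("knob pred",K(.356))
go(manip.read_eef_pos()[:2],.30,v=.2)
k=np.array([.4565,.3352]); go(k,.30,o,.2); manip.command_gripper(.045,12)
go(k,.16,v=.15); go(k,.092,v=.06); st("at knob")
manip.command_gripper(0,12); st("grip")
if manip.read_opening()>.008:
    for a in np.linspace(.356,1.61,9)[1:]:
        go(K(a),.092,v=.04); f=manip.read_contact_force(); print(round(a,2),f.round(1))
        if np.abs(f).max()>20: break
    st("end"); manip.command_gripper(.04); p=manip.read_eef_pos()[:2]; go(p,.25,v=.1)
    manip.reach([.40,.0,.30],o); st("away")
im=manip.capture("top"); u,v=w2px(ct,[*tw(C,(0,.12)),.08]).astype(int)
cv2.imwrite("pics/catch.png",np.hstack([cv2.resize(im,(400,300)),cv2.resize(im[v-45:v+45,u-60:u+60],(400,300),interpolation=cv2.INTER_CUBIC)]))
E
```

```text
knob pred [0.45631323 0.3350964 ]
at knob op 45.1 F [ 0.5 -0.3  0.3] eef [0.4567 0.3355 0.0564] t 89.2
grip op 11.3 F [ 2.   2.  -0.4] eef [0.457  0.3356 0.0562] t 89.8
0.51 [1.1 1.9 1.2]
0.67 [-0.5  0.6  3.3]
0.83 [-0.1  1.2  3.9]
0.98 [0.1 2.2 3.3]
1.14 [0.3 1.6 4.3]
1.3 [-0.   2.8  3.7]
1.45 [1.1 4.4 3.5]
1.61 [-0.8  4.3  3.4]
end op 11.1 F [-0.8  4.3  3.4] eef [0.5018 0.2979 0.056 ] t 92.6
away op 39.6 F [-0.8  0.5 -0.3] eef [4.003e-01 4.000e-04 3.002e-01] t 96.3
```

View pics/catch.png

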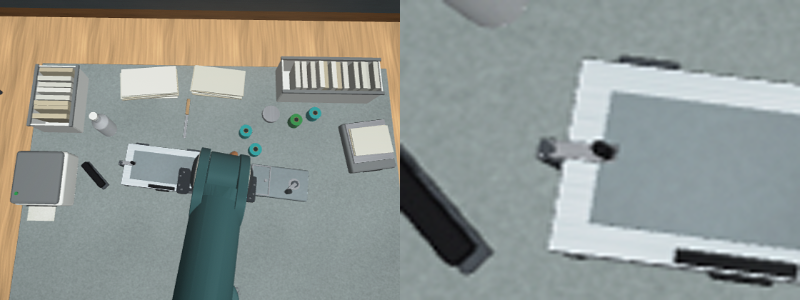

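The catch lies fully across the shut lid (crop: pivot (545,150), knob (603,150)), and everything else is undisturbed.

```bash
python3 -c "
from cell import manip
print(manip.job_done())"
```

```text
the job is handed in; nothing more can be done
None
```

The job was handed in at about 96 s: crank stopped about 1.4 rad past the drop in resistance, cartridge and both white rolls in the case, lid tipped from behind and fallen shut on its own, catch swung fully across, and the other things left in place.

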